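# Set the recessed grind dial and start the grinder

## Task

Set the grind on the coffee grinder (the taller machine, with the low glass hopper and a push button): reach into the round well in its top and turn the dial clockwise until its pointer nose points at the raised stud on the well's edge, then let go and press the start button down and release it. The hotplate beside it has the same kind of dial in a well: leave that one where it is set.

Things in the scene. Friction and masses are not known exactly. Their poses are not given: they have to be found in the camera images.
- grinder: Fixed chrome grinder, 260 (own x) x 190 mm, flat deck 146 mm up. Origin: centre of its underside; own -x is its front, about towards the robot; yaw varies. Well in the deck: 84 mm across, 36 deep, axis at x -70, y 35 mm. Stud: 12 mm wide, 6 high, on the deck 50 mm from that axis towards own -x. Glass hopper: 120 mm across, at x 62, y 0, rises 32 mm over the deck.
- grind_dial (a joint): Dial on the well's axis, rad, grows clockwise from above, 0 to 2.2, starts 0 to 0.5. Nose points along grinder's -x at 1.3 (at the stud); at value v, (1.3 - v) anticlockwise of that. Upright bar along the nose, 12 mm thick, 44 long, from 116 to 138 mm above the shelf, on a 58 mm disc; thin nose reaches 30 mm from the axis. Pinch the bar's sides at the axis. Light friction (0.06 N m), stays put.
- start_button (a joint): Round steel push button on the grinder's deck, 28 mm across, at x -70, y -60 mm in the grinder's frame, in a dark collar 44 mm across. Top 168 mm above the shelf when up, collar's top 158 mm. Value in m: 0 up, 0.006 fully down. Pressed straight down, 5 N at the bottom; springs back.
- hotplate_pointer (a point): Tip of the pointer nose of the look-alike dial on the hotplate, the lower fixed steel machine (280 x 200 mm, deck 86 mm up) with a dark round plate and a roasting pan on it, no hopper and no button. This dial must not be turned.

How it is judged:
By the outcome, as a careful person would: the job done as asked, in the order asked, and still so for the second after the job is handed in, with the robot touching nothing.
It also fails if it takes over 42 s, if anything falls off the work surface, if the arm or the gripper's body presses on something with over 40 N, if the wrist force passes 120 N, or if a joint passes its speed limit or range.

## Robot

A 6-joint arm with a two-finger parallel gripper is mounted at the origin on the work surface. World frame = base frame: x ahead of the robot, y to its left, z up, the work surface at z = 0. Lengths are in m, angles in rad, forces in N, time in s.
With the tool pointing down it reaches from about 0.3 to 0.825 m from the base axis. Payload 5.4 kg.
Tool frame: the origin (TCP) lies on the centre line of the jaws, within the pads' length; the fingertips stand 25 mm ahead of it and the grasp point (between the pads) lies 6 mm ahead of it (r.tips_ahead is the distance from the TCP to the fingertips, in m); z points along the fingers, y is the direction in which the jaws open and shut (so a half turn about z gives the same grasp; the last joint's range is limited). The gripper opens to 92 mm and grips with 3 to 60 N. Pads are 20 mm wide; open, the fingers measure 128 mm over their backs; the gripper's body (75 mm by 189 mm) begins 69 mm behind the grasp point.
Start: joints at [-1.396, 0.158, 1.597, -0, 1.386, -0.21], TCP at [0.216, -0.533, 0.209] pointing down, gripper open.
Joint ranges: [-2.91, 2.91], [-0.94, 2.29], [0.18, 2.7], [-1.29, 4.43], [0.17, 2.64], [-3, 3]. Speed limits (rad/s): [2.57, 2.57, 3.14, 3.14, 3.14, 3.14].

## Interface

Orientations are given as a unit quaternion [x, y, z, w].
In Python, from station import telemetry, capture, calibration, workorder, r gives the robot as it stands. The module is installed in compiled form; this text tells all that it offers.
- The arm moves only by the shell command python3 -m inch 'ROWS'. ROWS is JSON, a list of rows, each a list of 7 numbers: the closure, from 0 (fully open) to 1 (shut), then the shift along the tool's x, y, z in m, then the turn, a rotation vector about the tool's x, y, z in rad. A call has 1 to 10 rows; each row shifts and turns the commanded pose from where the row before left it, along the tool's axes as they then stand; what a row does not reach is not made up. A row lasts 1/12 s, in which the tool goes at most 41.7 mm and 7.16 degrees, less where a joint would pass 70% of its speed; a pose out of reach is approached as far as the arm can. A call with a gripper value outside its range is refused whole. The fingers move at their own pace and stop on an object; the grip force is fixed at half the most. Time passes only in rows, so rows that do not move let the fingers close. It gives the time, the measured TCP pose, the force and the opening at its end, in the units of the state.
- telemetry.state(): the state, without advancing time (a new reading comes with each control period).
- capture(name): name is "side" or "top"; returns the picture (420x560x3 uint8, red, green, blue); there is no depth.
- calibration(name): a dict with "intrinsics" (3x3 intrinsics, pixels), "world_to_cam" (4x4, takes a point from world to camera coordinates). Camera axes: x right, y up, looking along -z (the intrinsics and any distortion apply to the point x, -y, -z); pixel columns grow to the right and rows downward; lengths in m; the calibration is good to about 2 mm. A picture is of the moment at which its call begins. calibration takes no time and is no camera call.
- workorder.finish_job(): hands the job in, once; it reports no verdict.
The state is a dict: "time": time; "joints": joint angles; "joint_vel": joint speeds; "tau": joint torques, N m; "tcp_pos": TCP position; "tool_rot": TCP orientation; "force": force on the tool from outside, world axes, zero at the start; "wrist_torque": the same for the moment, N m; "width": finger opening in m.
Only numpy, scipy, OpenCV 4.12 (cv2) and the standard library are available. Lean on these libraries where they do the work, as an engineer would, in place of code of your own. Each camera call takes 0.05 s, during which the arm holds its last target.

## Working session

There is one attempt and no reset: what is moved stays moved. The work goes in short steps, Python scripts to look and compute and a shell command to move; the robot and the scene stay as the last step left them, time stands still between calls to the robot, and variables do not carry over. Pictures are saved under pics/ and viewed, and the job is handed in when it is done.

```bash
mkdir -p pics
python3 - <<'E'
from station import telemetry,capture,calibration,r
import cv2
for n in("top","side"):
    cv2.imwrite(f"pics/{n}0.png",capture(n)[:,:,::-1]); c=calibration(n); print(n,c)
print(telemetry.state(), r.tips_ahead)
E
```

```text
top {'intrinsics': array([[380.80787985,   0.        , 278.3227241 ],
       [  0.        , 380.80787985, 212.35171269],
       [  0.        ,   0.        ,   1.        ]]), 'world_to_cam': array([[ 0.00330158, -0.9999679 , -0.00730022, -0.04545502],
       [ 0.99614011,  0.00264841,  0.08773754, -0.54999244],
       [-0.08771539, -0.00756171,  0.99611688, -0.93942232],
       [ 0.        ,  0.        ,  0.        ,  1.        ]])}
side {'intrinsics': array([[401.28142689,   0.        , 271.08411267],
       [  0.        , 401.28142689, 210.28322839],
       [  0.        ,   0.        ,   1.        ]]), 'world_to_cam': array([[-0.99971685, -0.02329154,  0.00487113,  0.53181653],
       [ 0.02083509, -0.75792111,  0.65201341, -0.12141248],
       [-0.01149446,  0.65193029,  0.75819178, -0.82530194],
       [ 0.        ,  0.        ,  0.        ,  1.        ]])}
{'time': 0.1, 'joints': array([-1.39605392e+00,  1.59008644e-01,  1.59805536e+00, -1.50612823e-05,
        1.38616266e+00, -2.10128377e-01]), 'joint_vel': array([ 0.00062253, -0.00183695, -0.00367976, -0.00055037,  0.00049887,
        0.00055735]), 'tau': array([-8.59008651e-05, -3.86504889e+01, -3.22959924e+01,  7.04001286e-02,
        3.39437777e-02, -5.38366339e-05]), 'tcp_pos': array([ 0.21574158, -0.53240494,  0.20823017]), 'tool_rot': array([ 9.81540785e-01,  1.91251197e-01,  7.05412712e-06, -8.17007006e-04]), 'force': array([-0.71984529,  0.10430054, -0.32796157]), 'wrist_torque': array([ 0.00453574,  0.00327511, -0.03676404]), 'width': 0.09188772200881287} 0.025
```

View pics/top0.png

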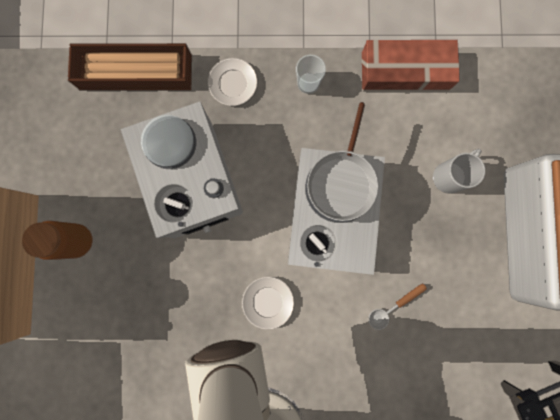

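View pics/side0.png

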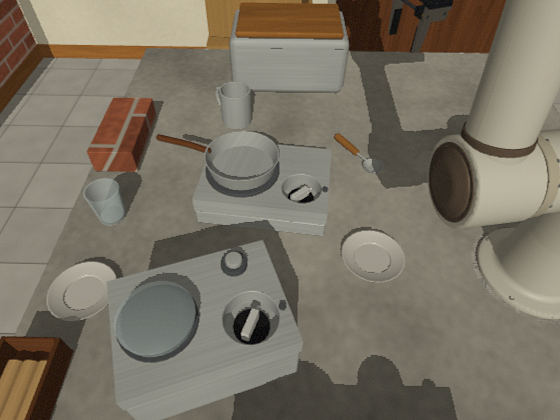

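```bash
cat > h.py <<'E'
import numpy as np,cv2
from station import telemetry,capture,calibration,r
def ray(n,u,v):
    c=calibration(n);K=c["intrinsics"];M=c["world_to_cam"]
    d=np.array([(u-K[0,2])/K[0,0],-(v-K[1,2])/K[1,1],-1.]);R=M[:3,:3]
    return -R.T@M[:3,3],R.T@d
def onz(n,u,v,z):
    o,d=ray(n,u,v);return o+d*(z-o[2])/d[2]
def proj(n,p):
    c=calibration(n);K=c["intrinsics"];M=c["world_to_cam"];q=M[:3,:3]@np.asarray(p)+M[:3,3]
    return np.array([K[0,2]+K[0,0]*q[0]/-q[2],K[1,2]-K[1,1]*q[1]/-q[2]])
def tri(u1,v1,u2,v2):
    o1,d1=ray("top",u1,v1);o2,d2=ray("side",u2,v2)
    s=np.linalg.lstsq(np.c_[d1,-d2],o2-o1,rcond=None)[0];a=o1+d1*s[0];b=o2+d2*s[1]
    return (a+b)/2,np.linalg.norm(a-b)
E
python3 - <<'E'
import cv2
a=cv2.imread("pics/top0.png")[150:250,110:250];cv2.imwrite("pics/topz.png",cv2.resize(a,None,fx=5.5,fy=5.5,interpolation=cv2.INTER_CUBIC))
a=cv2.imread("pics/side0.png")[240:360,190:330];cv2.imwrite("pics/sidez.png",cv2.resize(a,None,fx=5,fy=5,interpolation=cv2.INTER_CUBIC))
E
```

```text
(no output)
```

View pics/topz.png

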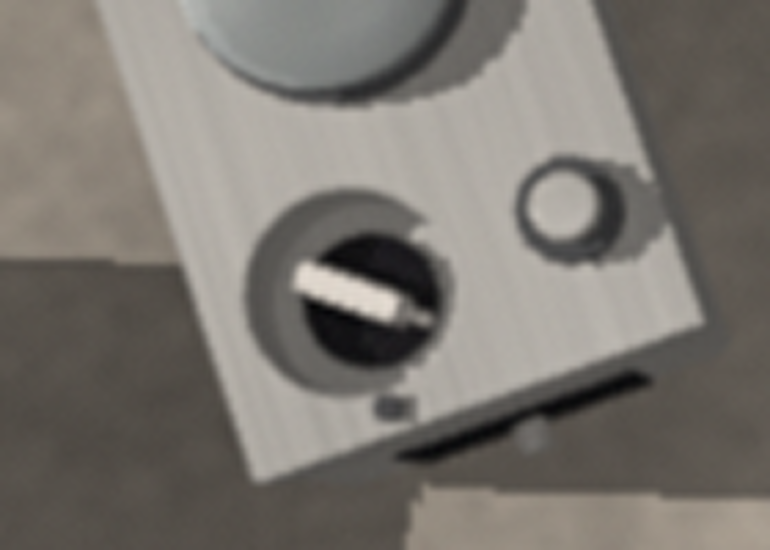

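View pics/sidez.png

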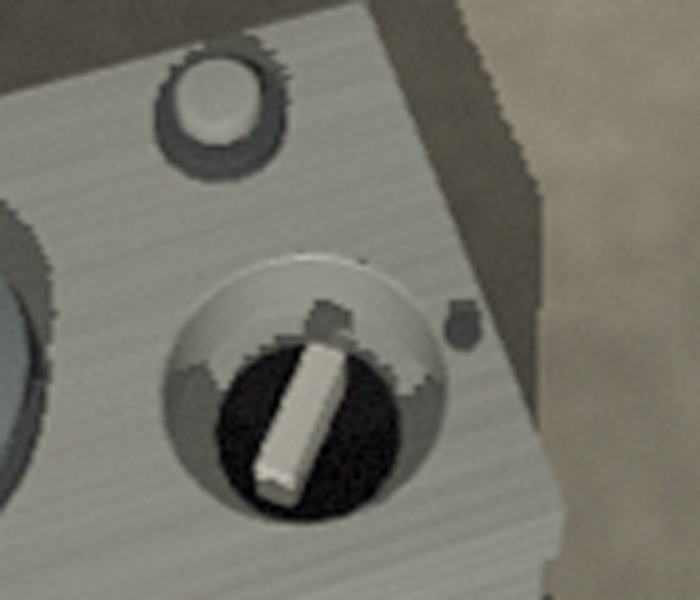

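Run:
```python
from h import *
T=lambda x,y:(110+x/5.5-.4,150+y/5.5-.4)
S=lambda x,y:(190+x/5-.4,240+y/5-.4)
P=lambda n,a,z:onz(n,*a,z).round(4)
for k,t,s,z in [("well",T(349,291),S(305,388),.146),("button",T(563,207),S(218,100),.168),("stud",T(394,405),S(463,320),.152),
 ("bar tail",T(300,277),S(277,470),.138),("bar nose-end",T(400,306),S(324,350),.138),("FL",T(257,482),S(566,500),.146),("FR",T(705,322),S(358,2),.146)]:
    p,g=tri(*t,*s);print(k,"top",P("top",t,z)[:2],"side",P("side",s,z)[:2],"tri",p.round(4),round(g,4))
print("BL,BR",onz("top",122,129,.146),onz("top",201,103,.146))
print("nosetip z.12",onz("top",*T(433,318),.12))
print("hp well",onz("top",318,243,.086))
```

```text
well top [0.5607 0.1888] side [0.5587 0.1906] tri [0.5599 0.1894 0.1439] 0.0021
button top [0.5917 0.099 ] side [0.5905 0.1039] tri [0.5919 0.1    0.1624] 0.0013
stud top [0.5143 0.1679] side [0.512  0.1703] tri [0.5132 0.1687 0.1493] 0.0026
bar tail top [0.5673 0.2113] side [0.5659 0.2127] tri [0.5668 0.2118 0.1362] 0.0014
bar nose-end top [0.5555 0.1701] side [0.5541 0.1741] tri [0.5552 0.1715 0.133 ] 0.0017
FL top [0.4837 0.2236] side [0.482 0.223] tri [0.4829 0.2234 0.147 ] 0.0016
FR top [0.5485 0.045 ] side [0.5486 0.0479] tri [0.5488 0.0454 0.1426] 0.0001
BL,BR [0.72743937 0.30897794 0.146     ] [0.78800983 0.13154075 0.146     ]
nosetip z.12 [0.55243545 0.16099982 0.12      ]
hp well [ 0.47267085 -0.13769297  0.086     ]
```

The top view shows the grinder at upper left. Its well centre is near (173,203), the stud near (181,223), and the button at (212,187). The dial bar points right and down, so the stud is clockwise of the nose. The side view agrees to about 2 mm. The well axis is about (0.560, 0.190), the grinder yaw about 0.345 and the dial value about 0.35. I'll lift first and then carry across.

```bash
python3 -m inch '[[0.7,0,0,-0.04,0,0,0],[0.7,0,0,-0.04,0,0,0],[0.7,0,0,-0.03,0,0,0],[0.7,0.0295,-0.027,0,0,0,0],[0.7,0.0295,-0.027,0,0,0,0],[0.7,0.0295,-0.027,0,0,0,0],[0.7,0.0295,-0.027,0,0,0,0],[0.7,0.0295,-0.027,0,0,0,0],[0.7,0.0295,-0.027,0,0,0,0],[0.7,0.0295,-0.027,0,0,0,0]]'
python3 -m inch '[[0.7,0.0295,-0.027,0,0,0,0],[0.7,0.0295,-0.027,0,0,0,0],[0.7,0.0295,-0.027,0,0,0,0],[0.7,0.0295,-0.027,0,0,0,0],[0.7,0.0295,-0.027,0,0,0,0],[0.7,0.0295,-0.027,0,0,0,0],[0.7,0.0295,-0.027,0,0,0,0],[0.7,0.0295,-0.027,0,0,0,0],[0.7,0.0295,-0.027,0,0,0,0],[0.7,0.0295,-0.027,0,0,0,0]]'
python3 -m inch '[[0.7,0.0295,-0.027,0,0,0,0],[0.7,0.0295,-0.027,0,0,0,0],[0.7,0.0295,-0.027,0,0,0,0],[0.7,0,0,0,0,0,-0.12],[0.7,0,0,0,0,0,-0.12],[0.7,0,0,0,0,0,-0.12],[0.7,0,0,0,0,0,-0.12],[0.7,0,0,0,0,0,-0.12],[0.7,0,0,0,0,0,-0.12],[0.7,0,0,0,0,0,-0.12]]'
cat > st.py <<'E'
from h import *
from scipy.spatial.transform import Rotation as Ro
import sys
s=telemetry.state();R=Ro.from_quat(s["tool_rot"]).as_matrix()
print("t",s["time"],"p",s["tcp_pos"].round(4),"xang",round(np.arctan2(R[1,0],R[0,0]),4),"zax",R[:,2].round(4),"F",s["force"].round(1),"w",round(s["width"],4),"q",s["joints"].round(2),"Mz",s["wrist_torque"].round(2))
if len(sys.argv)>1:
    t=np.array(eval(sys.argv[1]));print("tool shift",(R.T@(t-s["tcp_pos"])).round(4))
E
python3 st.py "[.5605,.1902,.22]"
```

```text
time: 0.93
tcp_pos: [0.3365, -0.2783, 0.3187]
tool_rot: [0.982, 0.191, -0.0, -0.0]
force: [0.6, -0.1, 0.3]
width: 0.0286
time: 1.77
tcp_pos: [0.5086, 0.0829, 0.3187]
tool_rot: [0.982, 0.191, -0.0, -0.0]
force: [0.3, -1.2, 0.6]
width: 0.0276
time: 2.6
tcp_pos: [0.5597, 0.189, 0.3184]
tool_rot: [0.817, 0.577, -0.001, -0.0]
force: [0.1, -0.2, 1.0]
width: 0.0276
t 2.6 p [0.5597 0.189  0.3184] xang 1.2308 zax [-1.3e-03 -1.0e-04 -1.0e+00] F [ 0.1 -0.2  1. ] w 0.0276 q [0.12 0.15 1.39 0.   1.6  0.46] Mz [-0.04 -0.05  0.05]
tool shift [0.0014 0.0005 0.0984]
```

```bash
python3 -m inch '[[0.7,0.0014,0.0005,0.03,0,0,-0.06],[0.7,0,0,0.04,0,0,0],[0.7,0,0,0.04,0,0,0],[0.7,0,0,0.023,0,0,0],[0.7,0,0,0,0,0,0]]'
python3 st.py "[.5605,.1902,.145]"
python3 - <<'E'
from h import *
for n,(x,y) in(("side",(190,220)),("top",(110,130))):
    a=capture(n)[y:y+130,x:x+140,::-1];cv2.imwrite(f"pics/{n}1.png",cv2.resize(a,None,fx=4.5,fy=4.5,interpolation=cv2.INTER_CUBIC))
E
```

```text
time: 3.02
tcp_pos: [0.5562, 0.1896, 0.1787]
tool_rot: [0.801, 0.599, -0.006, -0.003]
force: [-0.2, -0.4, -0.7]
width: 0.0275
t 3.0167 p [0.5562 0.1896 0.1787] xang 1.2848 zax [-0.0131 -0.0017 -0.9999] F [-0.2 -0.4 -0.7] w 0.0275 q [ 0.12  0.23  1.58 -0.    1.35  0.41] Mz [ 0.04 -0.01 -0.01]
tool shift [0.002  0.0043 0.0336]
```

View pics/side1.png

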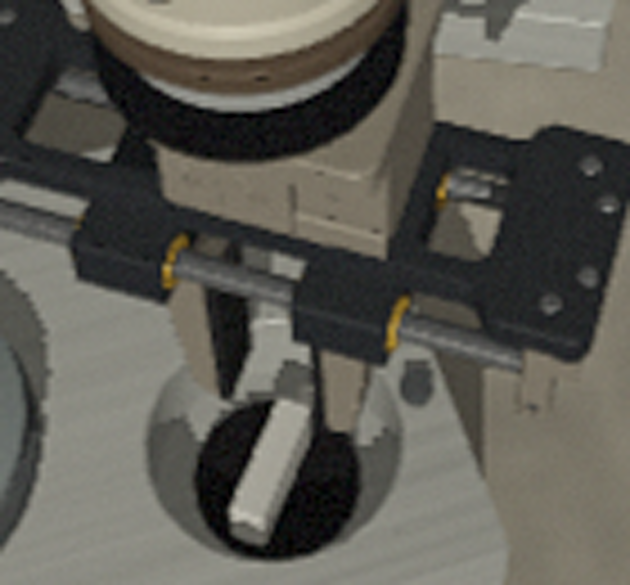

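View pics/top1.png

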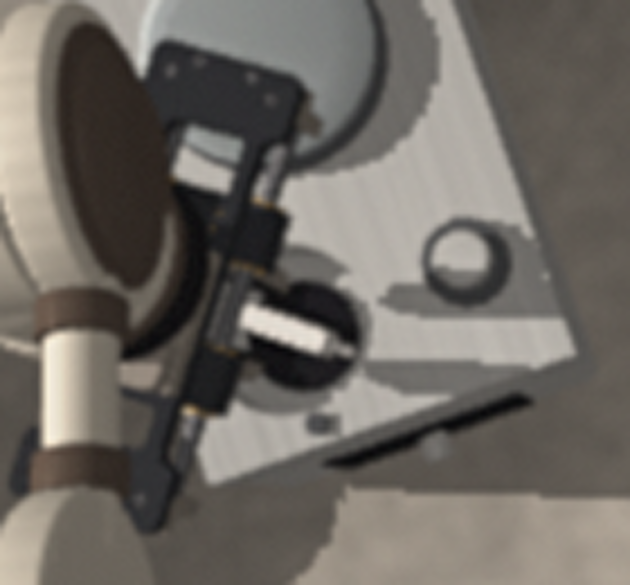

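The side view shows the fingers straddling the bar above the well, with the bar end at about (250,300) in the full image. The top view shows the dial unmoved. The TCP read 4 mm low in x with a slight tilt, so I'll see whether that has settled.

```bash
python3 st.py "[.5605,.1902,.145]"
python3 - <<'E'
from h import *
print(proj("top",[.5605,.1902,.138]))
E
```

```text
t 3.1167 p [0.5605 0.1901 0.1859] xang 1.2848 zax [-1.6e-03 -2.0e-04 -1.0e+00] F [ 0.4 -0.1  0.8] w 0.0274 q [ 0.12  0.22  1.57 -0.    1.35  0.41] Mz [ 0.03 -0.07 -0.01]
tool shift [0.0001 0.     0.0409]
[173.44352866 202.99161205]
```

It settled on target: (0.5605, 0.1901), tool vertical. I'll descend gently into the well and then close.

```bash
python3 -m inch '[[0.7,0,0,0.015,0,0,0],[0.7,0,0,0.015,0,0,0],[0.7,0,0,0.007,0,0,0],[0.7,0,0,0.003,0,0,0],[0.7,0,0,0,0,0,0],[0.7,0,0,0,0,0,0]]'
python3 st.py "[.5605,.1902,.145]"
```

```text
time: 3.62
tcp_pos: [0.5619, 0.1903, 0.1477]
tool_rot: [0.801, 0.599, 0.001, 0.001]
force: [0.8, -0.1, 0.1]
width: 0.0277
t 3.6167 p [0.5619 0.1903 0.1477] xang 1.2848 zax [ 2.4e-03  3.0e-04 -1.0e+00] F [ 0.8 -0.1  0.1] w 0.0277 q [0.12 0.25 1.61 0.   1.27 0.41] Mz [-0.06 -0.03 -0.01]
tool shift [-0.0005 -0.0013  0.0027]
```

```bash
python3 -m inch '[[0.8,0,0,0.001,0,0,0],[0.9,0,0,0,0,0,0],[1,0,0,0,0,0,0],[1,0,0,0,0,0,0],[1,0,0,0,0,0,0],[1,0,0,0,0,0,0]]'
python3 st.py "[.5605,.1902,.145]"
```

```text
time: 4.12
tcp_pos: [0.561, 0.1902, 0.1452]
tool_rot: [0.801, 0.599, 0.0, 0.0]
force: [0.6, 0.7, 0.8]
width: 0.0005
t 4.1167 p [0.561  0.1902 0.1452] xang 1.2848 zax [ 1.e-04  0.e+00 -1.e+00] F [0.6 0.7 0.8] w 0.0005 q [0.12 0.26 1.61 0.   1.27 0.41] Mz [-0.03 -0.09 -0.02]
tool shift [-0.0001 -0.0005  0.0002]
```

Width is 0.5 mm, so the jaws shut without holding the bar. I'll look before doing anything else.

Run:
```python
from h import *
for n,(x,y) in(("side",(190,220)),("top",(110,130))):
    a=capture(n)[y:y+130,x:x+140,::-1];cv2.imwrite(f"pics/{n}2.png",cv2.resize(a,None,fx=4.5,fy=4.5,interpolation=cv2.INTER_CUBIC))
s=telemetry.state();p=s["tcp_pos"]
for z in(.12,.138,.146,.2):print(z,proj("side",[p[0],p[1],z]),proj("top",[p[0],p[1],z]))
```

```text
0.12 [249.76803668 324.54280831] [175.67720857 203.7039147 ]
0.138 [249.34404505 319.3198217 ] [173.4598794  202.81667477]
0.146 [249.14938276 316.92185326] [172.44418169 202.41025448]
0.2 [247.72434666 299.36739234] [165.05281553 199.45268043]
```

View pics/side2.png

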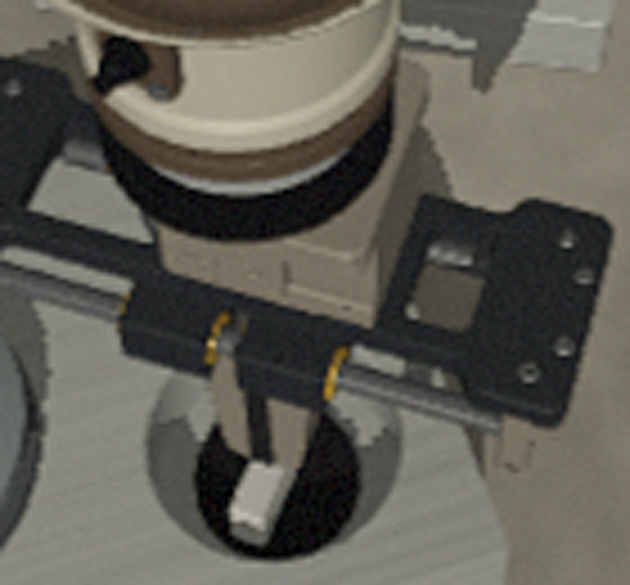

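View pics/top2.png

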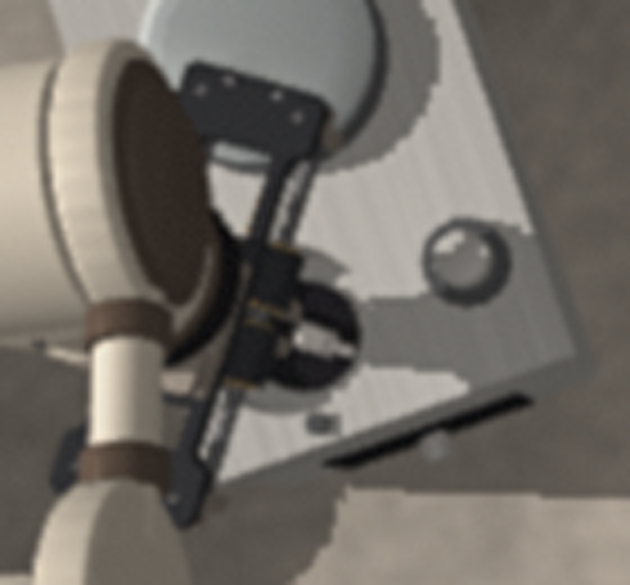

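Run:
```python
from h import *
from scipy.spatial.transform import Rotation as Ro
b=capture("side")
cv2.imwrite("pics/s3.png",cv2.resize(b[270:350,215:295,::-1],None,fx=7.5,fy=7.5,interpolation=cv2.INTER_CUBIC))
b=capture("top")
cv2.imwrite("pics/t3.png",cv2.resize(b[170:230,145:225,::-1],None,fx=10,fy=10,interpolation=cv2.INTER_CUBIC))
s=telemetry.state();R=Ro.from_quat(s["tool_rot"]).as_matrix();p=s["tcp_pos"]
for zt in(.025,.005,-.02):
  for y in(-.018,0,.018):
    q=p+R@[0,y,zt];print(zt,y,q.round(3),"side",((proj("side",q)-[215,270])*7.5).round(),"top",((proj("top",q)-[145,170])*10).round())
```

```text
0.025 -0.018 [0.544 0.195 0.12 ] side [344. 434.] top [282. 412.]
0.025 0 [0.561 0.19  0.12 ] side [261. 409.] top [307. 337.]
0.025 0.018 [0.578 0.185 0.12 ] side [178. 384.] top [331. 262.]
0.005 -0.018 [0.544 0.195 0.14 ] side [342. 391.] top [257. 404.]
0.005 0 [0.561 0.19  0.14 ] side [257. 365.] top [282. 327.]
0.005 0.018 [0.578 0.185 0.14 ] side [173. 340.] top [307. 250.]
-0.02 -0.018 [0.544 0.195 0.165] side [341. 334.] top [224. 393.]
-0.02 0 [0.561 0.19  0.165] side [252. 308.] top [249. 314.]
-0.02 0.018 [0.578 0.185 0.165] side [165. 281.] top [275. 235.]
```

View pics/s3.png

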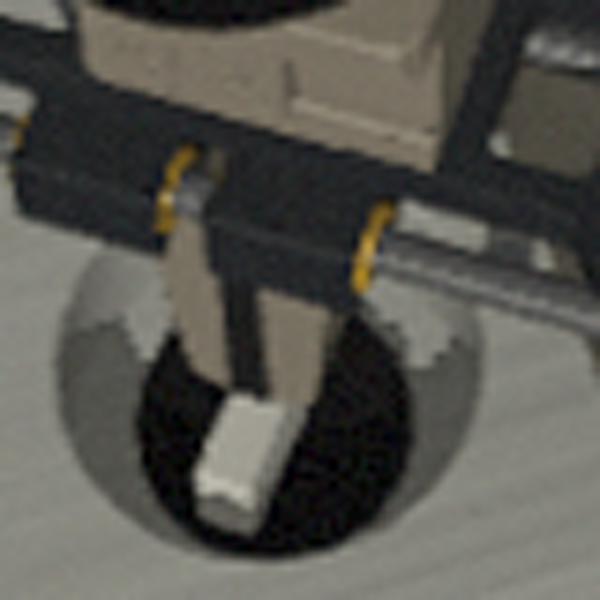

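View pics/t3.png

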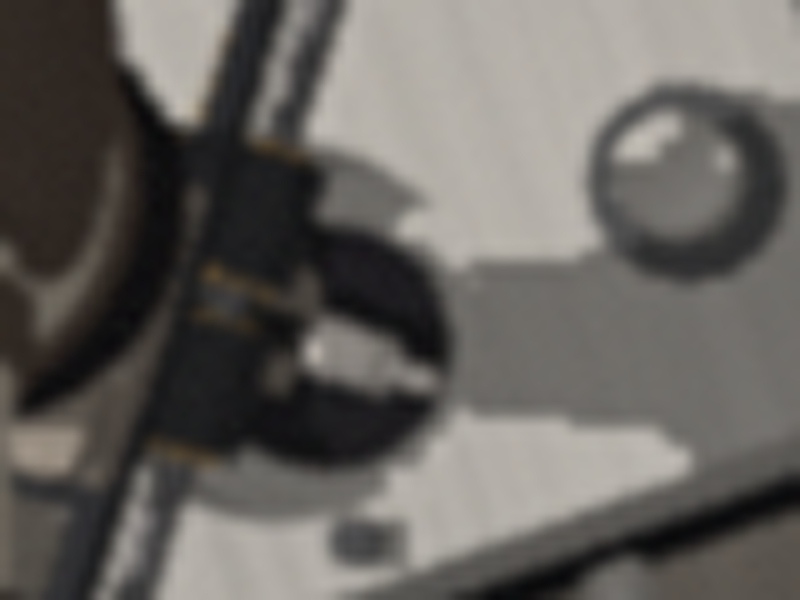

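Looking closely, the shut fingertips sit just above the bar. Both views put them near z≈0.146, while telemetry implies 0.120. So the real tips are about 25 mm higher than the reading suggests. I'll reopen, go down about 18 mm more while watching force, and regrip.

```bash
python3 -m inch '[[0.7,0,0,0,0,0,0],[0.7,0,0,0,0,0,0],[0.7,0,0,0,0,0,0],[0.7,0,0,0.004,0,0,0],[0.7,0,0,0.004,0,0,0],[0.7,0,0,0,0,0,0],[0.7,0,0,0,0,0,0]]'
python3 st.py
python3 -m inch '[[0.7,0,0,0.004,0,0,0],[0.7,0,0,0.004,0,0,0],[0.7,0,0,0,0,0,0],[0.7,0,0,0,0,0,0]]'
python3 st.py
python3 - <<'E'
from h import *
b=capture("side")
cv2.imwrite("pics/s4.png",cv2.resize(b[250:350,195:305,::-1],None,fx=6,fy=6,interpolation=cv2.INTER_CUBIC))
E
```

```text
time: 4.9
tcp_pos: [0.5605, 0.1901, 0.1365]
tool_rot: [0.801, 0.599, -0.001, -0.0]
force: [0.2, 0.5, 0.3]
width: 0.0276
t 4.9 p [0.5605 0.1901 0.1365] xang 1.2848 zax [-1.2e-03 -1.0e-04 -1.0e+00] F [0.2 0.5 0.3] w 0.0276 q [0.12 0.27 1.62 0.   1.26 0.41] Mz [-0.   -0.06 -0.03]
time: 5.23
tcp_pos: [0.5606, 0.1902, 0.1286]
tool_rot: [0.801, 0.599, -0.0, -0.0]
force: [0.3, -0.2, 0.6]
width: 0.0272
t 5.2333 p [0.5606 0.1902 0.1286] xang 1.2848 zax [-9.e-04 -1.e-04 -1.e+00] F [ 0.3 -0.2  0.6] w 0.0272 q [0.12 0.27 1.63 0.   1.24 0.41] Mz [-0.07 -0.07  0.  ]
```

View pics/s4.png

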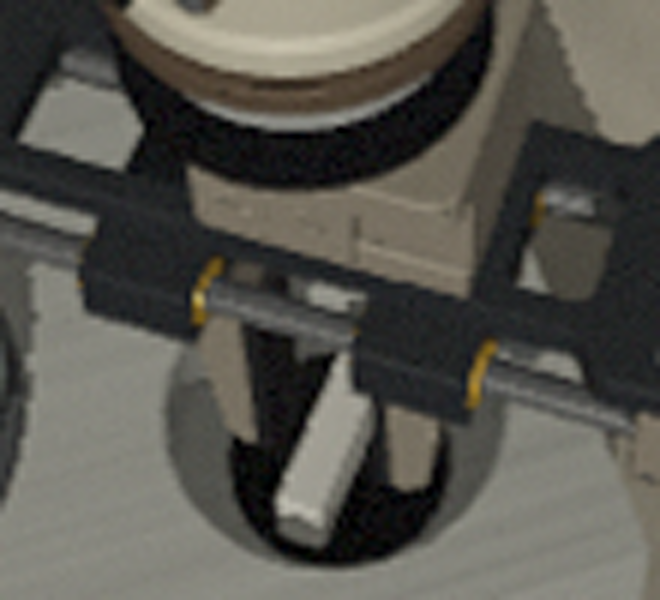

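The fingers now straddle the bar, with tips at about (236,323) and (264,332) and an estimated real height of z≈0.130. I'll go 4 mm lower and close.

```bash
python3 -m inch '[[0.7,0,0,0.004,0,0,0],[0.7,0,0,0,0,0,0],[0.75,0,0,0,0,0,0],[0.8,0,0,0,0,0,0],[0.84,0,0,0,0,0,0],[0.88,0,0,0,0,0,0],[0.92,0,0,0,0,0,0],[1,0,0,0,0,0,0],[1,0,0,0,0,0,0],[1,0,0,0,0,0,0]]'
python3 st.py "[.5605,.1902,.125]"
```

```text
time: 6.12
tcp_pos: [0.5614, 0.1901, 0.1253]
tool_rot: [0.801, 0.599, 0.0, 0.0]
force: [3.6, -0.1, -2.0]
width: 0.0117
t 6.1167 p [0.5614 0.1901 0.1253] xang 1.2847 zax [ 0.0011 -0.     -1.    ] F [ 3.6 -0.1 -2. ] w 0.0117 q [ 0.12  0.28  1.63 -0.    1.23  0.41] Mz [-0.1  -0.6  -0.04]
tool shift [-0.0002 -0.0009  0.0003]
```

Width is 11.7 mm, so the bar is held. I'll turn clockwise most of the way.

```bash
python3 -m inch '[[1,-0.0002,-0.0007,0,0,0,0.1],[1,0,0,0,0,0,0.1],[1,0,0,0,0,0,0.1],[1,0,0,0,0,0,0.1],[1,0,0,0,0,0,0.1],[1,0,0,0,0,0,0],[1,0,0,0,0,0,0]]'
python3 st.py
python3 - <<'E'
from h import *
b=capture("side")
cv2.imwrite("pics/s5.png",cv2.resize(b[220:370,180:330,::-1],None,fx=4,fy=4,interpolation=cv2.INTER_CUBIC))
b=capture("top")
cv2.imwrite("pics/t5.png",cv2.resize(b[90:250,110:260,::-1],None,fx=3.7,fy=3.7,interpolation=cv2.INTER_CUBIC))
# yaw from deck edges, original top picture: brightness transitions along the two long sides + front
a=cv2.imread("pics/top0.png");g=cv2.cvtColor(a,cv2.COLOR_BGR2GRAY)
m=cv2.createLineSegmentDetector().detect(g)[0][:,0]
for x1,y1,x2,y2 in m:
    if np.hypot(x1-x2,y1-y2)>25 and 110<min(x1,x2) and max(x1,x2)<245 and 95<min(y1,y2) and max(y1,y2)<245:
        P,Q=onz("top",x1,y1,.146),onz("top",x2,y2,.146);d=Q-P
        print((round(x1),round(y1),round(x2),round(y2)),"ang mod 90",round(np.arctan2(d[1],d[0])%(np.pi/2),4),"len",round(np.linalg.norm(d),3))
E
```

```text
time: 6.7
tcp_pos: [0.5624, 0.1894, 0.1253]
tool_rot: [0.924, 0.382, 0.002, 0.001]
force: [8.6, -1.9, -6.2]
width: 0.0118
t 6.7 p [0.5624 0.1894 0.1253] xang 0.7841 zax [ 5.1e-03 -8.0e-04 -1.0e+00] F [ 8.6 -1.9 -6.2] w 0.0118 q [ 0.12  0.28  1.63 -0.    1.23  0.91] Mz [-0.35 -1.67 -0.06]
(189, 205, 165, 197) ang mod 90 1.2159 len 0.056
(193, 166, 163, 169) ang mod 90 0.1207 len 0.068
(120, 129, 155, 237) ang mod 90 0.3458 len 0.257
(157, 238, 237, 210) ang mod 90 0.3434 len 0.187
(228, 181, 206, 118) ang mod 90 0.3509 len 0.152
(166, 115, 191, 120) ang mod 90 1.3887 len 0.058
(198, 101, 121, 128) ang mod 90 0.3499 len 0.184
```

View pics/s5.png

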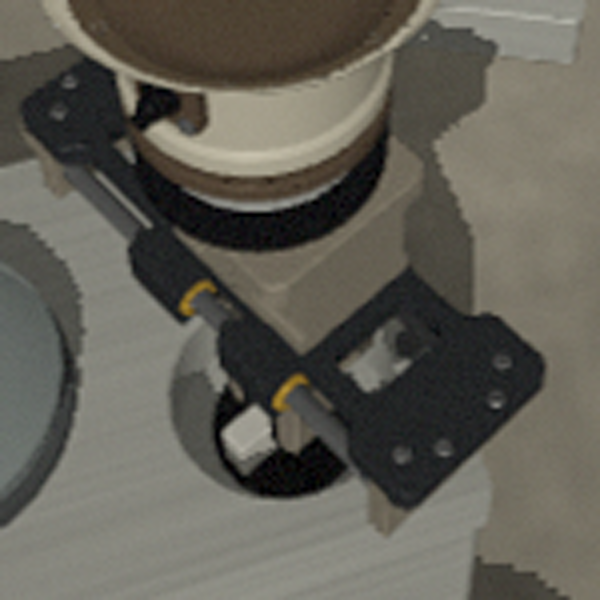

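View pics/t5.png

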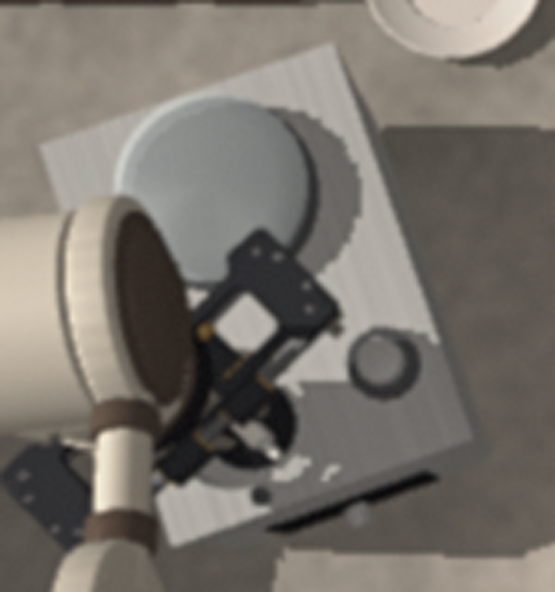

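Run:
```python
from h import *
from scipy.spatial.transform import Rotation as Ro
s=telemetry.state();R=Ro.from_quat(s["tool_rot"]).as_matrix();p=s["tcp_pos"]
t=(110+335/3.7,90+330/3.7)
sd=(180+57/4,220+193/4)
q,g=tri(*t,*sd);print(q,g,"tool",(R.T@(q-p)).round(4))
for z in(.16,.18,.2,.22):
  q=onz("side",180+385/4,220+530/4,z);print(z,q,(R.T@(q-p)).round(4))
```

```text
[0.62854892 0.12532641 0.17241907] 0.03964632533691197 tool [ 0.0017  0.0923 -0.0467]
0.16 [0.51990701 0.24809567 0.16      ] [ 0.0115 -0.0714 -0.0349]
0.18 [0.52008411 0.25585174 0.18      ] [ 0.0171 -0.0766 -0.0549]
0.2 [0.52026121 0.26360781 0.2       ] [ 0.0228 -0.0819 -0.0749]
0.22 [0.52043831 0.27136388 0.22      ] [ 0.0285 -0.0872 -0.095 ]
```

Run:
```python
from h import *
from scipy.spatial.transform import Rotation as Ro
s=telemetry.state();R=Ro.from_quat(s["tool_rot"]).as_matrix();p=s["tcp_pos"]
for z in(.16,.18,.2,.22):
  q=onz("side",180+57/4,220+193/4,z);print(z,q.round(3),(R.T@(q-p)).round(4))
  q=onz("top",110+335/3.7,90+330/3.7,z);print(z,"top",q.round(3),(R.T@(q-p)).round(4))
```

```text
0.16 [0.652 0.116 0.16 ] [ 0.0118  0.1149 -0.0342]
0.16 top [0.611 0.126 0.16 ] [-0.0106  0.0793 -0.0344]
0.18 [0.647 0.129 0.18 ] [ 0.0175  0.1028 -0.0542]
0.18 top [0.607 0.122 0.18 ] [-0.0161  0.0799 -0.0544]
0.2 [0.642 0.142 0.2  ] [ 0.0231  0.0906 -0.0742]
0.2 top [0.604 0.117 0.2  ] [-0.0216  0.0805 -0.0744]
0.22 [0.638 0.154 0.22 ] [ 0.0288  0.0785 -0.0943]
0.22 top [0.6   0.113 0.22 ] [-0.027   0.0812 -0.0944]
```

Symmetry puts the lowest part of the gripper body at about z≈0.208. That clears the button (0.168) and hopper (0.178). Edge fits give yaw ≈ 0.347. I'll relieve the sideways force and finish the turn, with 0.437 rad left.

```bash
python3 -m inch '[[1,0.0014,0.0028,0,0,0,0],[1,0,0,0,0,0,0],[1,0,0,0,0,0,0]]'
python3 st.py
python3 -m inch '[[1,0,0,0,0,0,0.1],[1,0,0,0,0,0,0.1],[1,0,0,0,0,0,0.1],[1,0,0,0,0,0,0.1],[1,0,0,0,0,0,0.037],[1,0,0,0,0,0,0],[1,0,0,0,0,0,0]]'
python3 st.py
```

```text
time: 7.05
tcp_pos: [0.5626, 0.1894, 0.1252]
tool_rot: [0.924, 0.382, -0.001, -0.0]
force: [-2.0, 0.9, 2.4]
width: 0.0113
t 7.05 p [0.5626 0.1894 0.1252] xang 0.7849 zax [-1.5e-03  2.0e-04 -1.0e+00] F [-2.   0.9  2.4] w 0.0113 q [0.12 0.28 1.62 0.   1.24 0.91] Mz [ 0.03  0.39 -0.06]
time: 7.63
tcp_pos: [0.5631, 0.1886, 0.1252]
tool_rot: [0.985, 0.174, -0.0, 0.001]
force: [-0.7, -3.6, 2.4]
width: 0.0116
t 7.6333 p [0.5631 0.1886 0.1252] xang 0.3492 zax [-0.     -0.0013 -1.    ] F [-0.7 -3.6  2.4] w 0.0116 q [ 0.12  0.28  1.62 -0.    1.24  1.34] Mz [-0.62  0.08 -0.04]
```

```bash
python3 -m inch '[[0.9,0,0,0,0,0,0],[0.8,0,0,0,0,0,0],[0.7,0,0,0,0,0,0],[0.7,0,0,0,0,0,0],[0.7,0,0,-0.01,0,0,0],[0.7,0,0,-0.03,0,0,0],[0.7,0,0,-0.04,0,0,0],[0.7,0,0,-0.04,0,0,0],[0.7,0.03,-0.02,0,0,0,0],[0.7,0,0,0,0,0,0]]'
python3 -m inch '[[1,0.02,0.03,0,0,0,0],[1,0.02,0.03,0,0,0,0],[1,0,0.03,0,0,0,0],[1,0,0.03,0,0,0,0],[1,0,0,0,0,0,0],[1,0,0,0,0,0,0]]'
python3 st.py
python3 - <<'E'
from h import *
b=capture("side");cv2.imwrite("pics/side6.png",b[:,:,::-1])
cv2.imwrite("pics/s6.png",cv2.resize(b[240:360,190:330,::-1],None,fx=5,fy=5,interpolation=cv2.INTER_CUBIC))
b=capture("top");cv2.imwrite("pics/top6.png",b[:,:,::-1])
cv2.imwrite("pics/t6.png",cv2.resize(b[150:250,110:250,::-1],None,fx=5.5,fy=5.5,interpolation=cv2.INTER_CUBIC))
E
```

```text
time: 8.47
tcp_pos: [0.5879, 0.2216, 0.2494]
tool_rot: [0.985, 0.174, 0.004, -0.001]
force: [-0.3, -0.1, -1.7]
width: 0.0279
time: 8.97
tcp_pos: [0.6632, 0.1178, 0.2452]
tool_rot: [0.985, 0.172, -0.0, -0.0]
force: [-0.4, -0.7, 0.3]
width: 0.0004
t 8.9667 p [0.6632 0.1178 0.2452] xang 0.3455 zax [-5.e-04  4.e-04 -1.e+00] F [-0.4 -0.7  0.3] w 0.0004 q [-0.    0.39  1.24  0.    1.51  1.22] Mz [ 0.04  0.01 -0.05]
```

View pics/s6.png

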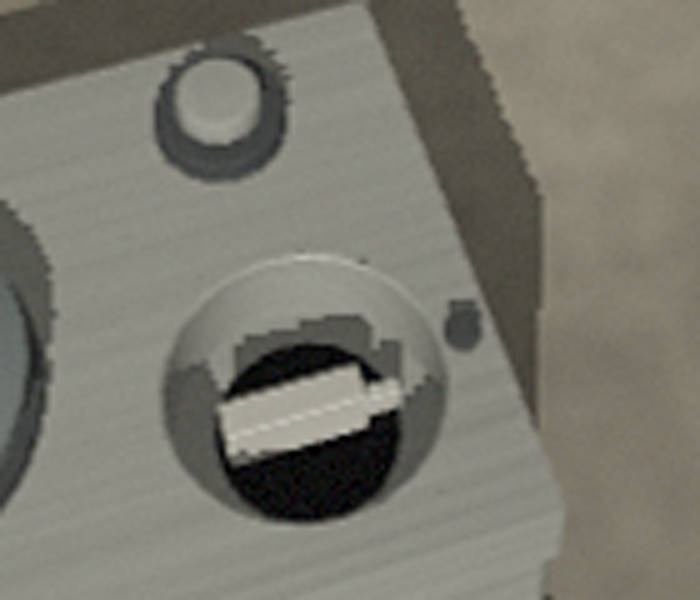

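View pics/t6.png

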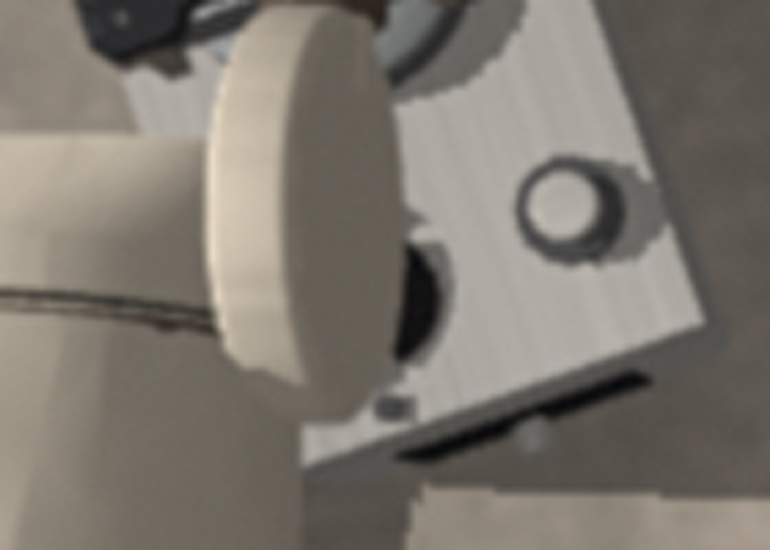

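Run:
```python
from h import *
S=lambda x,y:onz("side",190+x/5-.4,240+y/5-.4,.138)
for a,b in(((220,407),(358,365)),((228,432),(365,402)),((224,420),(361,384))):
    d=S(*b)-S(*a);print(np.linalg.norm(d).round(4),(np.arctan2(-d[1],-d[0])).round(4))
g=cv2.cvtColor(cv2.imread("pics/side6.png"),cv2.COLOR_BGR2GRAY)
g=cv2.resize(g[300:345,225:285],None,fx=4,fy=4,interpolation=cv2.INTER_CUBIC)
for x1,y1,x2,y2 in cv2.createLineSegmentDetector().detect(g)[0][:,0]:
    if np.hypot(x1-x2,y1-y2)>60:
        P,Q=[onz("side",225+x/4-.4,300+y/4-.4,.138) for x,y in((x1,y1),(x2,y2))];d=P-Q
        print((x1,y1,x2,y2),np.linalg.norm(d).round(3),round((np.arctan2(d[1],d[0])+1.57)%3.1416-1.57,4))
for p in([.563,.1888,.146],):print(proj("side",p))
```

```text
0.0434 0.3451
0.0417 0.2559
0.0423 0.3018
(np.float32(145.85553), np.float32(48.890434), np.float32(33.391808), np.float32(82.76091)) 0.044 0.3424
[247.7918533  316.02943898]
```

The dial now points straight along the grinder's front axis: bar angle 0.342 against yaw 0.347, measured in the side view. I'll move over the button at (0.594, 0.099) with the fingers shut.

```bash
python3 st.py "[.594,.0993,.205]"
python3 -m inch '[[1,-0.036,-0.003,0,0,0,0],[1,-0.035,-0.003,0,0,0,0],[1,0,0,0.02,0,0,0],[1,0,0,0.02,0,0,0],[1,0,0,0,0,0,0],[1,0,0,0,0,0,0]]'
python3 st.py "[.594,.0993,.18]"
```

```text
t 9.0667 p [0.6626 0.1198 0.2453] xang 0.3483 zax [-3.e-04  7.e-04 -1.e+00] F [-0.1 -0.4 -0.8] w 0.0004 q [-0.    0.39  1.24  0.    1.51  1.22] Mz [ 0.06 -0.   -0.03]
tool shift [-0.0715 -0.0041  0.0403]
time: 9.57
tcp_pos: [0.5931, 0.1017, 0.2046]
tool_rot: [0.985, 0.174, -0.001, -0.0]
force: [0.3, -0.4, -0.0]
width: 0.0003
t 9.5667 p [0.5931 0.1017 0.2046] xang 0.3494 zax [-2.3e-03  4.0e-04 -1.0e+00] F [ 0.3 -0.4 -0. ] w 0.0003 q [-0.03  0.23  1.52  0.    1.39  1.19] Mz [ 0.04 -0.03 -0.04]
tool shift [0.0001 0.0026 0.0246]
```

```bash
python3 -m inch '[[1,0,0.0024,0.01,0,0,0],[1,0,0,0.006,0,0,0],[1,0,0,0.006,0,0,0],[1,0,0,0.004,0,0,0],[1,0,0,0,0,0,0],[1,0,0,0,0,0,0]]'
python3 st.py
python3 - <<'E'
from h import *
b=capture("side")
cv2.imwrite("pics/s7.png",cv2.resize(b[220:340,190:330,::-1],None,fx=5,fy=5,interpolation=cv2.INTER_CUBIC))
b=capture("top");cv2.imwrite("pics/top7.png",b[:,:,::-1])
cv2.imwrite("pics/t7.png",cv2.resize(b[150:250,110:250,::-1],None,fx=5.5,fy=5.5,interpolation=cv2.INTER_CUBIC))
E
```

```text
time: 10.07
tcp_pos: [0.595, 0.0982, 0.1789]
tool_rot: [0.985, 0.173, -0.0, -0.0]
force: [-0.8, 0.3, -0.4]
width: 0.0005
t 10.0667 p [0.595  0.0982 0.1789] xang 0.3478 zax [-5.e-04  0.e+00 -1.e+00] F [-0.8  0.3 -0.4] w 0.0005 q [-0.04  0.25  1.55  0.    1.34  1.19] Mz [0.02 0.02 0.01]
```

View pics/s7.png

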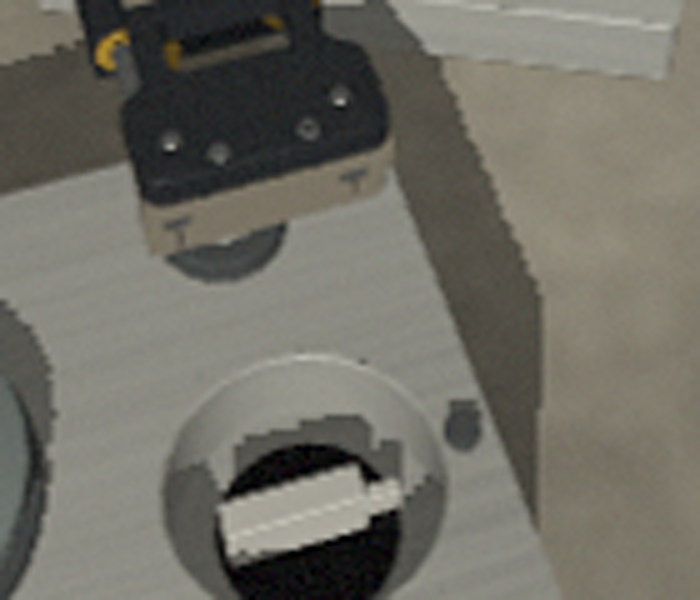

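View pics/t7.png

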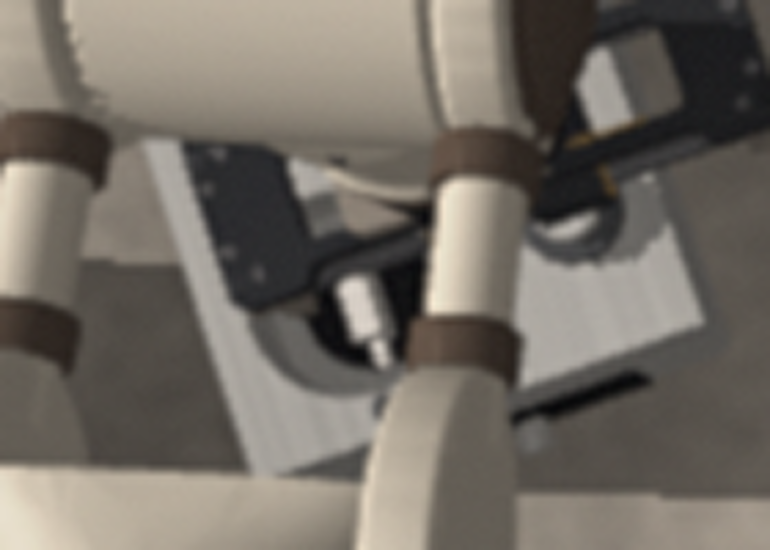

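No contact yet at TCP z = 0.179, which fits the 25 mm tip offset. The button is under the fingers and the dial still points at the stud. I'll press in small steps while reading the force.

```bash
python3 -m inch '[[1,0,0.0,0.004,0,0,0],[1,0,0,0.003,0,0,0],[1,0,0,0.002,0,0,0],[1,0,0,0,0,0,0],[1,0,0,0,0,0,0]]'
python3 -m inch '[[1,0,0.0,0.002,0,0,0],[1,0,0,0,0,0,0],[1,0,0,0,0,0,0]]'
python3 -m inch '[[1,0,0.0,0.002,0,0,0],[1,0,0,0,0,0,0],[1,0,0,0,0,0,0]]'
python3 st.py
```

```text
time: 10.58
tcp_pos: [0.5949, 0.0982, 0.1698]
tool_rot: [0.985, 0.173, -0.0, -0.0]
force: [0.2, 0.3, 0.6]
width: 0.0004
time: 10.83
tcp_pos: [0.595, 0.0982, 0.168]
tool_rot: [0.985, 0.173, -0.0, -0.0]
force: [0.2, 0.0, 0.6]
width: 0.0003
time: 11.08
tcp_pos: [0.595, 0.0983, 0.166]
tool_rot: [0.985, 0.173, -0.0, -0.0]
force: [-0.1, 0.3, -1.0]
width: 0.0002
t 11.0833 p [0.595  0.0983 0.166 ] xang 0.3478 zax [-3.e-04  0.e+00 -1.e+00] F [-0.1  0.3 -1. ] w 0.0002 q [-0.04  0.26  1.56  0.    1.32  1.19] Mz [0.01 0.01 0.01]
```

```bash
python3 -m inch '[[1,0,0.0,0.002,0,0,0],[1,0,0,0,0,0,0],[1,0,0,0,0,0,0]]'
python3 -m inch '[[1,0,0.0,0.002,0,0,0],[1,0,0,0,0,0,0],[1,0,0,0,0,0,0]]'
python3 -m inch '[[1,0,0.0,0.002,0,0,0],[1,0,0,0,0,0,0],[1,0,0,0,0,0,0]]'
python3 st.py
```

```text
time: 11.33
tcp_pos: [0.5949, 0.0982, 0.1639]
tool_rot: [0.985, 0.173, -0.0, -0.0]
force: [-0.0, 0.4, 0.1]
width: 0.0005
time: 11.58
tcp_pos: [0.5953, 0.0982, 0.1624]
tool_rot: [0.985, 0.173, 0.0, 0.0]
force: [0.1, -0.7, 1.4]
width: -0.0001
time: 11.83
tcp_pos: [0.5954, 0.0982, 0.1605]
tool_rot: [0.985, 0.173, 0.0, 0.0]
force: [0.0, 0.0, 2.3]
width: 0.0004
t 11.8333 p [0.5954 0.0982 0.1605] xang 0.3478 zax [ 8.e-04 -0.e+00 -1.e+00] F [0.  0.  2.3] w 0.0004 q [-0.04  0.27  1.57  0.    1.31  1.19] Mz [0.06 0.06 0.01]
```

Contact came at about 0.163. I'll continue to the bottom.

```bash
python3 -m inch '[[1,0,0.0,0.002,0,0,0],[1,0,0,0,0,0,0],[1,0,0,0,0,0,0]]'
python3 -m inch '[[1,0,0.0,0.002,0,0,0],[1,0,0,0,0,0,0],[1,0,0,0,0,0,0]]'
python3 -m inch '[[1,0,0.0,0.0015,0,0,0],[1,0,0,0,0,0,0],[1,0,0,0,0,0,0]]'
python3 st.py
```

```text
time: 12.08
tcp_pos: [0.5954, 0.0982, 0.1584]
tool_rot: [0.985, 0.173, 0.0, 0.0]
force: [0.3, -0.2, 2.8]
width: 0.0003
time: 12.33
tcp_pos: [0.5954, 0.0982, 0.1569]
tool_rot: [0.985, 0.173, 0.0, 0.0]
force: [-0.9, -0.1, 6.4]
width: 0.0003
time: 12.58
tcp_pos: [0.5955, 0.0982, 0.1567]
tool_rot: [0.985, 0.173, 0.001, 0.0]
force: [-4.0, -0.3, 13.3]
width: 0.0003
t 12.5833 p [0.5955 0.0982 0.1567] xang 0.348 zax [ 1.2e-03 -2.0e-04 -1.0e+00] F [-4.  -0.3 13.3] w 0.0003 q [-0.04  0.27  1.57 -0.    1.3   1.19] Mz [-0.04  0.8  -0.01]
```

It has bottomed out: about 6 mm of travel, a hard stop, and 13 N. I'll release, rise and clear away so both cameras can see.

```bash
python3 -m inch '[[1,0,0,-0.003,0,0,0],[1,0,0,-0.01,0,0,0],[1,0,0,-0.03,0,0,0],[1,0,0,-0.04,0,0,0],[1,0,0,-0.04,0,0,0],[1,0,0,-0.03,0,0,0],[1,0,0.04,0,0,0,0],[1,0,0.04,0,0,0,0],[1,0,0.04,0,0,0,0],[1,0,0.04,0,0,0,0]]'
python3 -m inch '[[1,0,0.04,0,0,0,0],[1,0,0.04,0,0,0,0],[1,0,0.04,0,0,0,0],[1,0,0.04,0,0,0,0],[1,0,0,0,0,0,0],[1,0,0,0,0,0,0]]'
python3 st.py
python3 - <<'E'
from h import *
b=capture("side");cv2.imwrite("pics/side8.png",b[:,:,::-1])
b=capture("top");cv2.imwrite("pics/top8.png",b[:,:,::-1])
cv2.imwrite("pics/t8.png",cv2.resize(b[150:250,110:250,::-1],None,fx=5.5,fy=5.5,interpolation=cv2.INTER_CUBIC))
E
```

```text
time: 13.42
tcp_pos: [0.6495, -0.0535, 0.3072]
tool_rot: [0.985, 0.173, -0.001, -0.0]
force: [0.3, 0.2, 0.9]
width: 0.0001
time: 13.92
tcp_pos: [0.7035, -0.2046, 0.3048]
tool_rot: [0.985, 0.171, -0.002, -0.001]
force: [-0.3, 0.8, 0.5]
width: 0.0003
t 13.9167 p [ 0.7035 -0.2046  0.3048] xang 0.3447 zax [-0.0039  0.002  -1.    ] F [-0.3  0.8  0.5] w 0.0003 q [-0.45  0.55  0.91  0.    1.68  0.78] Mz [0.02 0.   0.03]
```

View pics/t8.png

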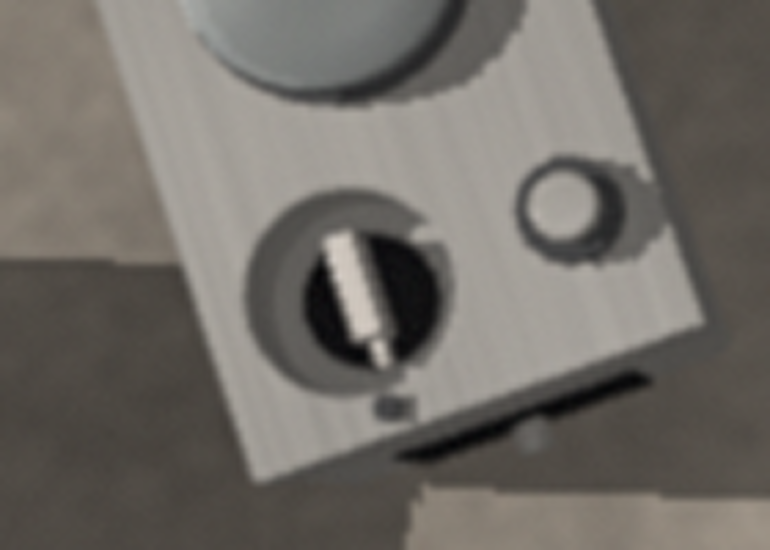

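View pics/side8.png

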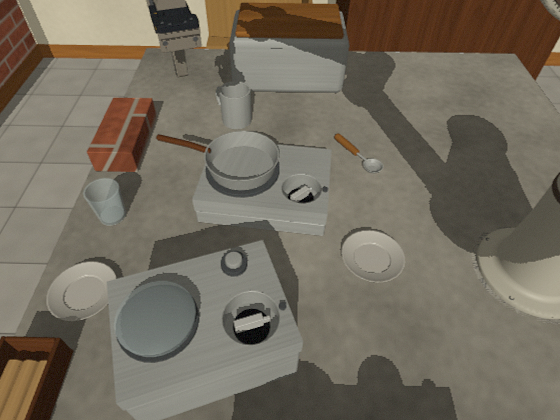

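Run:
```python
from h import *
a=cv2.imread("pics/top8.png")[195-8:220,165:190]
g=cv2.resize(cv2.cvtColor(a,cv2.COLOR_BGR2GRAY),None,fx=8,fy=8,interpolation=cv2.INTER_CUBIC)
m=(g>165).astype(np.uint8)
n,l,st,c=cv2.connectedComponentsWithStats(m);
for i in range(1,n):
    if st[i,4]>800:
        ys,xs=np.nonzero(l==i);(cx,cy),(w,h),_=cv2.minAreaRect(np.c_[xs,ys].astype(np.float32));v=cv2.fitLine(np.c_[xs,ys].astype(np.float32),cv2.DIST_L2,0,.01,.01).ravel()
        P,Q=[onz("top",165+(v[2]+k*v[0])/8-.4,187+(v[3]+k*v[1])/8-.4,.138) for k in(-60,60)];d=P-Q
        print(st[i],w,h,(165+cx/8,187+cy/8),"ang",(np.arctan2(d[1],d[0])+1.57)%3.1416-1.57)
T=lambda x,y,z:onz("top",110+x/5.5-.4,150+y/5.5-.4,z)
p,q=T(340,236,.138),T(366,336,.138);d=p-q;print("hand",np.linalg.norm(d),np.arctan2(d[1],d[0]))
w0=cv2.imread("pics/top0.png").astype(int);w1=cv2.imread("pics/top8.png").astype(int)
dd=abs(w0-w1).max(2);print("hotplate dial diff",dd[228:258,303:334].max(),"button diff",dd[175:200,200:226].max())
```

```text
[  35   45   75  147 5089] 150.77597045898438 37.38616943359375 (173.91660118103027, 201.79904079437256) ang 0.343945795952753
hand 0.04259754588385649 0.279043893293905
hotplate dial diff 198 button diff 16
```

The fitted bar angle is 0.344 against yaw 0.347, and the button is back up. The hotplate region differs from the first picture, probably because the arm covers it. I'll check.

Run:
```python
from h import *
w0=cv2.imread("pics/side0.png");w1=cv2.imread("pics/side8.png")
c=[i[165:215,270:335] for i in(w0,w1)]
print("side hotplate diff",abs(c[0].astype(int)-c[1]).max())
t=[cv2.imread(f"pics/top{k}.png")[215:275,290:350] for k in(0,8)]
cv2.imwrite("pics/hp.png",np.vstack([np.hstack([cv2.resize(i,(390,300)) for i in c]),np.hstack([cv2.resize(i,(390,280)) for i in t])]))
```

```text
side hotplate diff 18
```

View pics/hp.png

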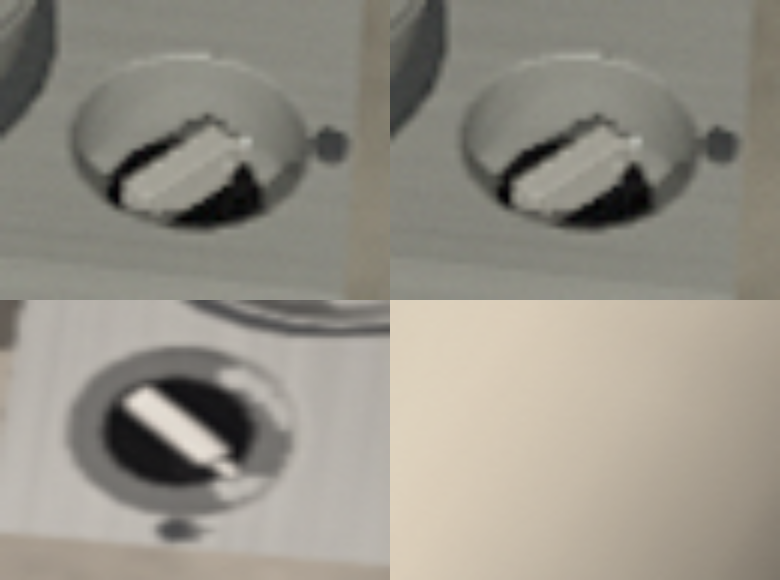

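In the side view the hotplate dial is unchanged, with only noise between the pictures. The top view is simply blocked by the arm. I'm handing the job in.

```bash
python3 -c "
from station import workorder;print(workorder.finish_job())"
```

```text
the job is handed in; nothing more can be done
None
```

I turned the grind dial clockwise until its nose pointed at the stud, let go, then pressed the start button to its stop and released it. The job was handed in at about 14 s of the 42 s allowed.

**Last checks**
- **Dial:** in the last top picture the bar lies at 0.344 rad against a grinder yaw of 0.347, so it is on the stud. A rough hand-picked line in the same picture gave 0.279, but that was a poor pick. The side view gave 0.342 from the bar's clear top edge, and 0.30 and 0.26 from two hand-picked lines.
- **Button:** it went down about 6 mm to a hard stop, with 13 N at the end. In the last picture it is back up.
- **Hotplate dial:** it is unchanged in the side view. The arm blocked it in the last top picture, so that view could not confirm it.
- **Robot:** it was clear of everything at the end.

**First grasp missed:** the fingers closed on air because the real fingertips sat about 25 mm higher than the pose reading and stated finger length imply. I saw this in the pictures, went lower and gripped the bar, with 11.7 mm between the fingers. The highest force I read was about 13 N, at the button.

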